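# Check a re-bushed pedestal bearing with a go/no-go plug gauge

## Robot

A 6-joint arm with a two-finger parallel gripper is mounted at the origin on a cart in front of the work surface, level with it; the furniture and walls round the work are solid. World frame = base frame: x ahead of the robot, y to its left, z up, the work surface at z = 0. Lengths are in m, angles in rad, forces in N, time in s.
With the tool pointing down it reaches from about 0.3 to 0.775 m from the base axis. Payload 14.6 kg.
Tool frame: the origin (TCP) lies between the finger pads; the fingertips stand 19 mm ahead of it and the grasp point (between the pads) is the TCP (ctrl.finger_overhang is the distance from the TCP to the fingertips, in m); z points along the fingers, y is the direction in which the jaws open and shut (so a half turn about z gives the same grasp; the last joint's range is limited). The gripper opens to 94 mm and grips with 3 to 60 N. Pads are 16 mm wide; open, the fingers measure 119 mm over their backs; the gripper's body (75 mm by 177 mm) begins 78 mm behind the grasp point.
Start: joints at [1.23, 0.3, 1.521, -0, 1.321, -0.067], TCP at [0.149, 0.53, 0.224] pointing down, gripper open.
Joint ranges: [-3.03, 3.03], [-0.79, 2.21], [0.23, 2.52], [-1.04, 4.18], [0, 3.07], [-2.55, 2.55]. Speed limits (rad/s): [2.22, 2.22, 2.57, 3.14, 3.14, 3.14].

## Interface

Orientations are given as [roll, pitch, yaw] about the fixed x, y, z axes, in that order (R = Rz(yaw) Ry(pitch) Rx(roll)).
In Python, from station import ctrl gives the robot as it stands.
- The arm moves only by the tool send_rows, never from a script. Its argument "series" is a list of rows, each a list of 7 numbers: the turn, a rotation vector about the tool's x, y, z in degrees, then the shift along the tool's x, y, z in m, then the gripper's target within -1 to 1 (fully open at 1, half-way at 0, shut at -1). A call has 1 to 8 rows; each row is the pose to reach, as a shift and turn from the pose commanded when the call began, along the tool's axes at that moment; what a row does not reach only later rows make up. A row lasts 1/10 s, in which the tool goes at most 50 mm and 8.59 degrees, less where a joint would pass 70% of its speed; a pose out of reach is approached as far as the arm can. A call with a gripper value outside its range is refused whole. The fingers move at their own pace and stop on an object; "force" is the grip in N (left out, the last holds). Time passes only in rows, so rows that repeat a pose let the fingers close. It gives the time, the measured TCP pose, the force and the opening at its end, in the units of the state.
- ctrl.get_obs(): the state, without advancing time (a new reading comes with each control period).
- ctrl.camera(name): name is "scene" or "side" or "wrist"; returns a dict with "pixels" (400x640x3 uint8, red, green, blue), "z_map" (400x640 float32, m along the optical axis (not along the pixel's ray), 0 where there is no reading), "fov_y" (degrees; the focal length in pixels is half the picture's height over the tangent of half this angle, whatever the lens; pixels are square), "cx", "cy" (the principal point, pixels), "R" (3x3) and "t" (3): a world point X has camera coordinates R X + t. Camera axes: x right, y down, z forward; pixel columns grow to the right and rows downward; lengths in m; the calibration is good to about 2 mm. The wrist camera is an equidistant fisheye: a pixel r from the principal point sees the ray r / f radians off the axis. A picture is of the moment at which its call begins.
- ctrl.hand_in(): hands the job in, once; it reports no verdict.
The state is a dict: "time_s": time; "qpos": joint angles; "joint_vel": joint speeds; "tau": joint torques, N m; "ee_pos": TCP position; "eef_rot": TCP orientation; "force": force on the tool from outside, world axes, zero at the start; "moment": the same for the moment, N m; "grip_width": finger opening in m.
Only numpy, scipy, OpenCV 4.12 (cv2) and the standard library are available. Lean on these libraries where they do the work, as an engineer would, in place of code of your own. Each camera call takes 0.05 s, during which the arm holds its last target.

## Task

The bearing's new bronze bush has just been reamed: check its bore with the double-ended plug gauge. Push the go end (green collar) through the bush until its collar meets the bush face and draw it out again, then offer the no-go end (red collar) squarely to the mouth of the bore, at either side, with a light push to confirm that it will not enter. Finally lay the gauge back in its wooden rest, either way round; never force the gauge, and leave the rest of the bench undisturbed.

Things in the scene. Friction and masses are not known exactly. Their poses are not given: they have to be found in the camera images.
- gauge_center (a point): Middle of the plug gauge's dark hexagon handle, on the gauge's axis: the place to grip. y runs along the gauge from the go end (-y) to the no-go end (+y), x is normal to two opposite flats, z is up while it lies in its rest. Handle 90 mm long, 24 mm across flats, 28 across corners, with a collar 40 mm in diameter, 6 mm thick, at each end: green at the go end, red at the no-go end.
- go_shoulder (a point): Centre of the outer face of the green collar, where the go plug begins, 51 mm from gauge_center. The go plug is bright steel, 30 mm in diameter and 46 mm long, its last 4 mm tapering to 24 mm.
- go_tip (a point): Centre of the go plug's end face, 97 mm from gauge_center along -y.
- nogo_face (a point): Centre of the flat end face of the no-go plug, 71 mm from gauge_center along +y. The no-go plug is bright steel, 37 mm in diameter and 20 mm long, beyond the red collar.
- gauge: The whole double-ended plug gauge, 168 mm long, about 0.35 kg, loose; it lies level in its rest at the start. Origin and axes as gauge_center.
- bearing_block: Green pedestal bearing bolted to a steel plate; fixed. Origin under its centre, on the bench. Its y axis is parallel to the bore, which is level, 75 mm above the bench, open at both ends. Plate 124 (x) by 62 (y) by 10 mm, foot 112 by 42, bolt heads up to 35 high; round head 64 in diameter, 32 long; grease nipple on top, 119 high overall. Bronze bush: outside 44 mm, bore 33, length 36.
- bore_left (a point): Centre of the bore's mouth at the block's +y side, in the plane of the bush face; its +y axis points out of the bore.
- bore_right (a point): Centre of the bore's mouth at the block's -y side, in the plane of the bush face; its -y axis points out of the bore. 36 mm from bore_left.
- rest_center (a point): Where gauge_center is when the gauge lies in its rest, 42 mm above the bench; y as the rest's length, along which the gauge lies. The handle lies in two V's with one edge down, so two flats stand upright; the collars are outside the V plates, with 7 mm of play each way. Either end may point either way.
- gauge_rest: The gauge's wooden rest, fixed. Origin under its centre, on the bench; y along it. Dark base 60 (x) by 100 (y) by 10 mm, with two upright V plates (8 mm thick, 48 wide, 41 high, V of 120 degrees) centred 30 mm to either side of the middle along y; between them the handle is free to be gripped.
- caliper_center (a point): Steel vernier caliper lying flat, 215 mm long along its y, 8 mm thick; loose; point half-way up. Leave it alone.
- piston_center (a point): Aluminium piston standing crown up, 66 mm in diameter, 57 mm tall; loose; point half-way up. Leave it alone.
- bearing_center (a point): Ball bearing lying flat, 62 mm in diameter, 16 mm tall; loose; point half-way up. Leave it alone.

How it is judged:
On the way, in this order (a step that is already met when the one before it is completed fails the run):
1. the go end stands fully in the bore: its collar within 7 mm of the bush face at either side, gauge in line with the bore within 0.1 rad ((distance between go_shoulder and bore_left below 0.007 m or distance between go_shoulder and bore_right below 0.007 m) and angle between the y axis of gauge_center and the y axis of bearing_block, either way round below 0.1 rad), for 0.2 s.
2. the no-go end is pressed (more than 1 N) against the mouth of the bore at either side, its face centre within 6 mm of the mouth's centre and in line with the bore within 0.12 rad ((distance between nogo_face and bore_left below 0.006 m or distance between nogo_face and bore_right below 0.006 m) and angle between the y axis of gauge_center and the y axis of bearing_block, either way round below 0.12 rad and contact force between gauge and bearing_block above 1 N).
At the end, for the whole second after the job is handed in: The gauge lies at rest in its wooden rest, either way round: its centre within 11 mm of rest_center and its axis within 0.08 rad of the rest's (distance between gauge_center and rest_center below 0.011 m and angle between the y axis of gauge_center and the y axis of rest_center, either way round below 0.08 rad and linear speed of gauge below 0.02 m/s); the robot touches nothing.
It fails at once if the gauge is forced: more than 70 N between gauge and bearing (contact force between gauge and bearing_block above 70 N).
It fails at once if the caliper is shifted by more than 30 mm (distance of caliper_center from where it was at the start of the episode above 0.03 m).
It fails at once if the piston is shifted by more than 30 mm (distance of piston_center from where it was at the start of the episode above 0.03 m).
It fails at once if the bearing is shifted by more than 30 mm (distance of bearing_center from where it was at the start of the episode above 0.03 m).
It also fails if it takes over 58 s, if anything falls off the work surface, if the arm or the gripper's body presses on something with over 40 N, if the wrist force passes 120 N, or if a joint passes its speed limit or range.

## Working session

There is one attempt and no reset: what is moved stays moved. The work goes in short steps, Python scripts to look and compute and a tool call to move; the robot and the scene stay as the last step left them, time stands still between calls to the robot, and variables do not carry over. Pictures are saved under pics/ and viewed, and the job is handed in when it is done.

Besides the shell and the picture viewer there is one more tool, called after "Call:" in YAML: its name, and indented under it one key for each argument. send_rows: Moves the arm, as the interface text tells. Its arguments: {"type":"object","properties":{"series":{"type":"array"},"force":{"type":"number"}},"required":["series"]}

```bash
ls; mkdir -p pics; python3 - <<'E'
from station import ctrl
import cv2,pickle
print(ctrl.get_obs(), ctrl.finger_overhang)
for n in ['scene','side','wrist']:
    c=ctrl.camera(n); pickle.dump(c,open(f'{n}0.pkl','wb'))
    cv2.imwrite(f'pics/{n}0.png',c['pixels'][:,:,::-1])
    print(n,c['fov_y'],c['cx'],c['cy'],c['R'],c['t'])
E
```

```text
pics
{'time_s': 0.0, 'qpos': array([ 1.23044276e+00,  3.00451511e-01,  1.52156712e+00,  6.27578821e-06,
        1.32070475e+00, -6.65790639e-02]), 'joint_vel': array([ 0.00122199,  0.0003152 ,  0.00054409,  0.00115621, -0.00026589,
        0.00025213]), 'tau': array([ 4.98035715e-04, -5.31775725e+01, -3.52765381e+01,  7.09727174e-02,
        2.41203932e-02, -4.43341730e-05]), 'ee_pos': array([0.14861307, 0.52929558, 0.22390297]), 'eef_rot': array([-3.14046484e+00, -8.12924318e-05,  2.86781655e+00]), 'force': array([ 0.23527775,  0.28540007, -0.29325353]), 'moment': array([-0.01210637, -0.00641502,  0.02230947]), 'grip_width': 0.09386134832387293} 0.019
scene 50.64841656942439 321.44238350608555 201.75484599412064 [[ 9.01371466e-01 -4.33046362e-01  5.72749831e-04]
 [-3.40193353e-01 -7.08918179e-01 -6.17821574e-01]
 [ 2.67951418e-01  5.56691893e-01 -7.86318113e-01]] [-0.29559319  0.37485787  0.63623853]
side 45.48838973721865 313.27576326031675 201.93367607146226 [[-0.9791414  -0.20142347  0.02665897]
 [-0.1251822   0.4947008  -0.86000031]
 [ 0.16003603 -0.84539914 -0.50959667]] [ 0.47950033 -0.00483268  1.31962317]
wrist 65.70646984690485 315.69164883540753 198.35410580367073 [[ 2.70139804e-01  9.62821102e-01 -1.06138336e-04]
 [ 9.36269840e-01 -2.62664573e-01  2.33251172e-01]
 [ 2.24551272e-01 -6.31097999e-02 -9.72416515e-01]] [-0.55101024 -0.02333921  0.38840829]
```

View pics/scene0.png

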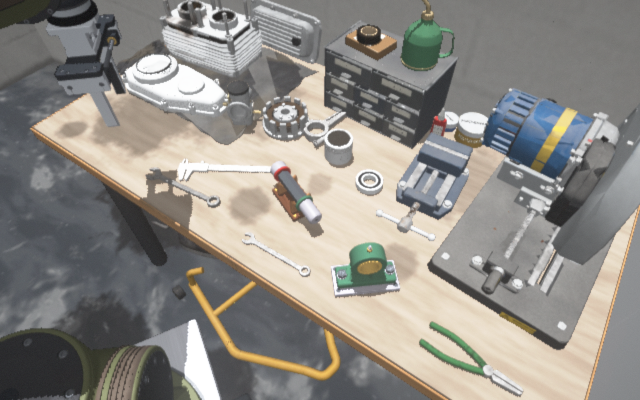

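View pics/side0.png

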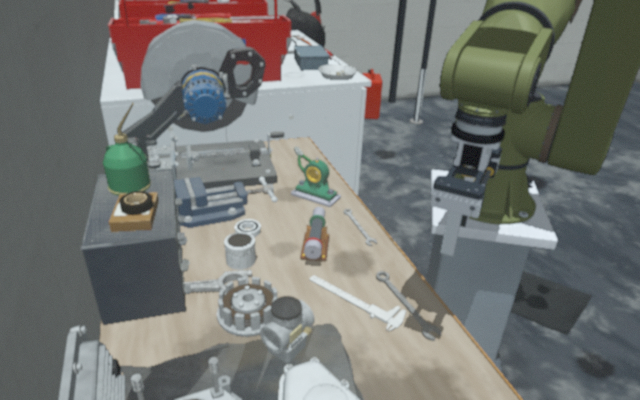

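View pics/wrist0.png

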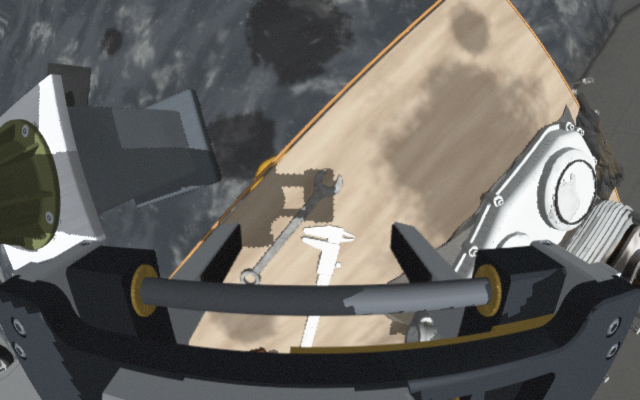

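```bash
cat > h.py <<'E'
import numpy as np,cv2,pickle
def foc(c): return 200/np.tan(np.radians(c['fov_y'])/2)
def cloud(c):
    f=foc(c); v,u=np.mgrid[0:400,0:640]; z=c['z_map']
    P=np.stack([(u-c['cx'])/f*z,(v-c['cy'])/f*z,z],-1)
    return (P-c['t'])@c['R']   # R^T (P-t)
def proj(c,X):
    X=np.atleast_2d(X); p=X@c['R'].T+c['t']; f=foc(c)
    return np.c_[c['cx']+f*p[:,0]/p[:,2], c['cy']+f*p[:,1]/p[:,2]]
def crop(c,x0,y0,w,h,s,name):
    im=cv2.resize(c['pixels'][y0:y0+h,x0:x0+w],None,fx=s,fy=s,interpolation=cv2.INTER_CUBIC)
    cv2.imwrite('pics/'+name,im[:,:,::-1])
E
python3 - <<'E'
from h import *
c=pickle.load(open('scene0.pkl','rb')); W=cloud(c)
crop(c,255,150,80,80,7,'g.png'); crop(c,325,230,80,80,7,'b.png')
for (u,v) in [(278,172),(296,188),(312,210),(369,245),(368,262),(338,150),(369,181)]:
    print(u,v,W[v,u])
s=pickle.load(open('side0.pkl','rb')); W=cloud(s)
crop(s,280,190,70,90,6,'gs.png'); crop(s,280,140,70,70,7,'bs.png')
for (u,v) in [(317,222),(315,245),(315,177),(240,243),(248,227)]:
    print(u,v,W[v,u])
E
```

```text
278 172 [0.40518694 0.37732192 0.05459147]
296 188 [0.42189304 0.3183537  0.05563959]
312 210 [0.42745014 0.25083976 0.05684243]
369 245 [0.46482317 0.09764288 0.11928698]
368 262 [0.45541661 0.08037561 0.09586699]
338 150 [0.55582692 0.38723921 0.04732528]
369 181 [ 0.59796187  0.31001132 -0.0011427 ]
317 222 [0.41944692 0.30636012 0.05578886]
315 245 [0.40523863 0.40022141 0.05896081]
315 177 [0.46736017 0.09329485 0.05816328]
240 243 [0.5626846  0.4289737  0.05736466]
248 227 [ 5.95183013e-01  2.84852942e-01 -1.29920661e-04]
```

View pics/g.png

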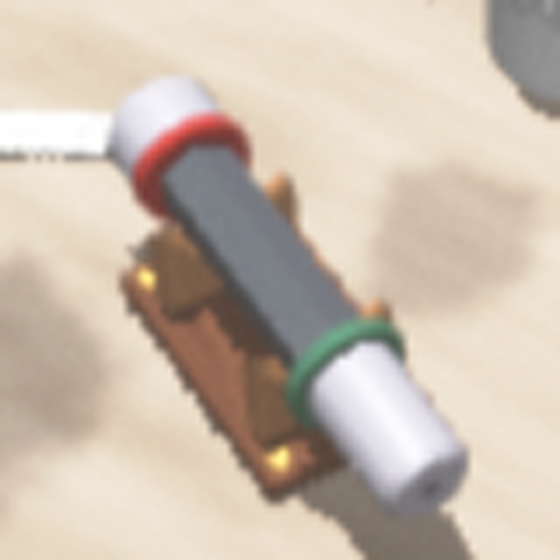

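View pics/b.png

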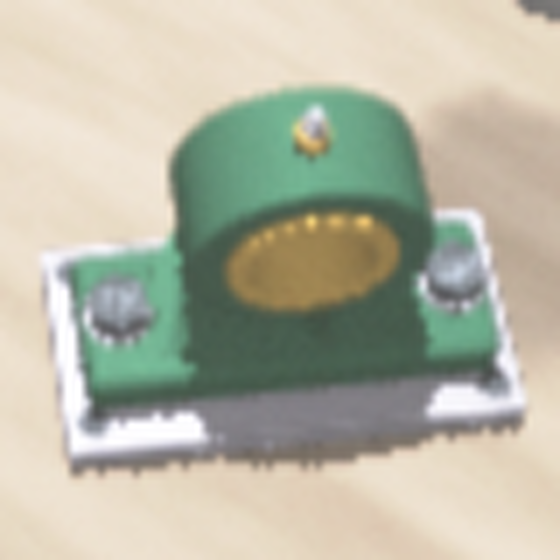

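View pics/gs.png

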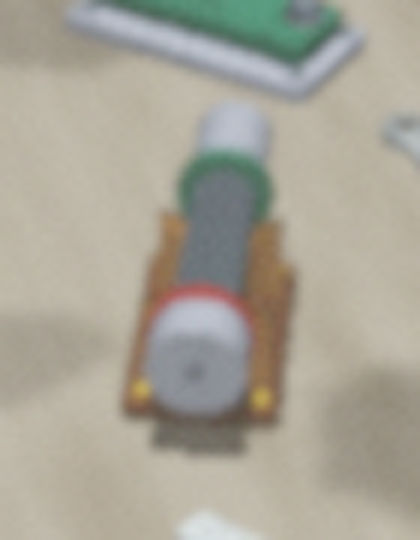

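View pics/bs.png

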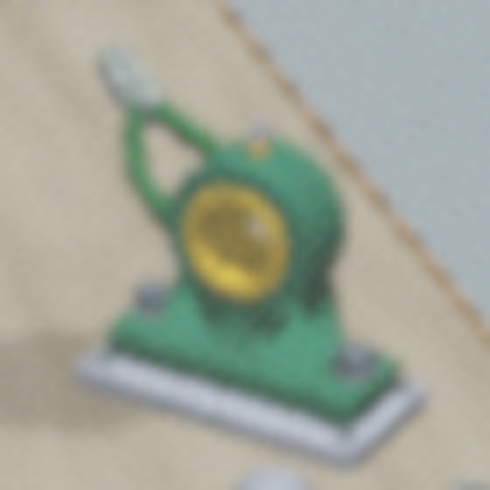

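```bash
cat > fit.py <<'E'
from h import *
from scipy.optimize import least_squares
def box(p,c,hs):
    q=np.abs(p-c)-hs; return np.linalg.norm(np.maximum(q,0),axis=1)+np.minimum(q.max(1),0)
def cyl(p,y0,y1,r,zc=0):
    d=np.c_[np.hypot(p[:,0],p[:,2]-zc)-r, np.abs(p[:,1]-(y0+y1)/2)-(y1-y0)/2]
    return np.linalg.norm(np.maximum(d,0),axis=1)+np.minimum(d.max(1),0)
def hexp(p,h):
    a=np.radians([0,60,120]); d=np.max([abs(p[:,0]*np.cos(t)+p[:,2]*np.sin(t)) for t in a],0)-.012
    d=np.c_[d,np.abs(p[:,1])-h]
    return np.linalg.norm(np.maximum(d,0),axis=1)+np.minimum(d.max(1),0)
def block(p):
    s=np.min([box(p,[0,0,.005],[.062,.031,.005]),cyl(p,-.016,.016,.032,.075)],0)
    b=cyl(p,-.018,.018,.022,.075); s=np.minimum(s,b)
    return np.maximum(s,-cyl(p,-.1,.1,.0165,.075))
def gauge(p):
    return np.min([hexp(p,.045),cyl(p,-.051,-.045,.02),cyl(p,.045,.051,.02),cyl(p,-.093,-.051,.015),cyl(p,.051,.071,.0185)],0)
def toloc(P,x): # x: X,Y,Z,yaw,pitch(about local x)
    d=P-x[:3]; c,s=np.cos(x[3]),np.sin(x[3])
    q=np.c_[c*d[:,0]+s*d[:,1],-s*d[:,0]+c*d[:,1],d[:,2]]
    if len(x)>4:
        c,s=np.cos(x[4]),np.sin(x[4]); q=np.c_[q[:,0],c*q[:,1]+s*q[:,2],-s*q[:,1]+c*q[:,2]]
    return q
def fit(sdf,P,x0,free,it=3):
    x=np.array(x0,float); free=np.array(free)
    for k,g in enumerate([.03,.01,.006][:it]):
        Q=P[abs(sdf(toloc(P,x)))<g]
        def r(v): y=x.copy(); y[free]=v; return sdf(toloc(Q,y))
        s=least_squares(r,x[free],loss='soft_l1',f_scale=.001,x_scale=.01); x[free]=s.x
    return x,len(Q),np.median(abs(s.fun))
E
cat > f0.py <<'E'
from fit import *
for n in ['scene','side']:
    c=pickle.load(open(n+'0.pkl','rb')); W=cloud(c).reshape(-1,3)
    P=W[(np.linalg.norm(W[:,:2]-[.465,.09],axis=1)<.09)&(W[:,2]>.003)&(W[:,2]<.112)]
    for f in ([0,1,3],[0,1,2,3]):
        for y in (.3,-.3): print(n,'block',fit(block,P,[.465,.09,0,y],f))
    P=W[(np.linalg.norm(W[:,:2]-[.42,.32],axis=1)<.13)&(W[:,2]>.028)&(W[:,2]<.07)]
    for f in ([0,1,3],[0,1,2,3]):
        print(n,'gauge',fit(gauge,P,[.418,.32,.042,.2],f))
    for nm,a,r in (('pist',[.56,.4],.06),('bear',[.6,.31],.05)):
        Q=W[(np.linalg.norm(W[:,:2]-a,axis=1)<r)&(W[:,2]>.006)&(W[:,2]<.075)]; print(nm,Q[:,:2].min(0),Q[:,:2].max(0),Q[:,2].max())
E
python3 f0.py
```

```text
scene block (array([ 0.4655283 ,  0.09635088,  0.        , -0.34022633]), 1728, np.float64(0.0006025924151749082))
scene block (array([ 0.4655283 ,  0.09635088,  0.        , -0.34022638]), 1728, np.float64(0.0006025923298621861))
scene block (array([ 4.65554119e-01,  9.63426292e-02,  1.96563802e-04, -3.40392113e-01]), 1731, np.float64(0.0006204181838847869))
scene block (array([ 4.65554104e-01,  9.63426447e-02,  1.96563934e-04, -3.40386122e-01]), 1731, np.float64(0.0006204096841173554))
scene gauge (array([0.42005035, 0.32884163, 0.042     , 0.1082271 ]), 1090, np.float64(0.0008025517468976343))
scene gauge (array([0.42010105, 0.32876625, 0.04233964, 0.10838761]), 1090, np.float64(0.0007629844420587633))
pist [0.53709452 0.38053353] [0.60386266 0.45544208] 0.0604844374733793
bear [0.56042966 0.27037677] [0.62272372 0.3319556 ] 0.019643419319648154
side block (array([ 0.46346978,  0.09526234,  0.        , -0.33917098]), 878, np.float64(0.0012738546067514647))
side block (array([ 0.46346978,  0.09526234,  0.        , -0.33917098]), 878, np.float64(0.0012738546062044179))
side block (array([ 0.45346109,  0.09985322,  0.01190224, -0.35962241]), 898, np.float64(0.0021620076652045014))
side block (array([ 0.46442051,  0.0954422 ,  0.01157862, -0.34358573]), 899, np.float64(0.002437456695500252))
side gauge (array([0.41767363, 0.33131052, 0.042     , 0.10431859]), 720, np.float64(0.0008368964178868381))
side gauge (array([0.41781601, 0.33128774, 0.04290764, 0.10455573]), 718, np.float64(0.000704567338719049))
pist [0.53550542 0.38225733] [0.60236488 0.45085874] 0.0607552945413607
bear [0.55897153 0.26822383] [0.62017576 0.33189641] 0.01974246114881247
```

```bash
cat > mv.py <<'E'
import numpy as np,sys
from scipy.spatial.transform import Rotation as Ro
def row(pos,yawx):  # yawx: world angle of tool y
    from station import ctrl
    o=ctrl.get_obs(); R=Ro.from_euler('xyz',o['eef_rot'])
    y=np.array([np.cos(yawx),np.sin(yawx),0]); z=np.array([0,0,-1.]); T=Ro.from_matrix(np.c_[np.cross(y,z),y,z])
    print('t',round(o['time_s'],2),'tcp',o['ee_pos'].round(4),'toolx',R.as_matrix()[:,0].round(3),'F',o['force'].round(2),'M',o['moment'].round(2),'w',round(o['grip_width'],4),'q',o['qpos'].round(2))
    print('row',np.degrees((R.inv()*T).as_rotvec()).round(2),(R.inv().apply(np.array(pos)-o['ee_pos'])).round(4))
if __name__=='__main__':
    a=[float(v) for v in sys.argv[1:]]; row(a[:3],a[3])
E
python3 mv.py .419 .330 .2 .107
python3 - <<'E'
from h import *
c=pickle.load(open('scene0.pkl','rb'));W=cloud(c).reshape(-1,3)
m=(W[:,0]>.15)&(W[:,0]<.75)&(W[:,1]>-.2)&(W[:,1]<.5)&(W[:,2]>.04)
H={}
for p in W[m]:
    k=(int(p[0]//.05),int(p[1]//.05)); H[k]=max(H.get(k,0),p[2])
for i in range(3,15): print(i*.05,[f"{H.get((i,j),0):.2f}" for j in range(-4,10)])
E
```

```text
t 0.15 tcp [0.1487 0.5293 0.224 ] toolx [-0.963  0.27   0.   ] F [-0.66 -0.1   0.39] M [-0.05 -0.02  0.03] w 0.094 q [ 1.23  0.3   1.52  0.    1.32 -0.07]
row [-5.000e-02  3.000e-02  6.818e+01] [-0.3142 -0.1188  0.0241]
0.15000000000000002 ['0.00', '0.00', '0.00', '0.00', '0.00', '0.00', '0.00', '0.00', '0.00', '0.00', '0.00', '0.47', '0.47', '0.43']
0.2 ['0.00', '0.00', '0.00', '0.00', '0.00', '0.00', '0.00', '0.00', '0.00', '0.00', '0.00', '0.00', '0.00', '0.00']
0.25 ['0.00', '0.00', '0.00', '0.00', '0.00', '0.00', '0.00', '0.00', '0.00', '0.00', '0.00', '0.00', '0.00', '0.00']
0.30000000000000004 ['0.00', '0.00', '0.00', '0.00', '0.00', '0.00', '0.00', '0.00', '0.00', '0.00', '0.00', '0.00', '0.00', '0.00']
0.35000000000000003 ['0.00', '0.00', '0.00', '0.00', '0.00', '0.00', '0.00', '0.00', '0.00', '0.04', '0.04', '0.06', '0.05', '0.00']
0.4 ['0.00', '0.00', '0.00', '0.00', '0.00', '0.11', '0.10', '0.00', '0.06', '0.06', '0.06', '0.06', '0.06', '0.00']
0.45 ['0.00', '0.00', '0.00', '0.00', '0.00', '0.12', '0.11', '0.00', '0.00', '0.00', '0.00', '0.00', '0.00', '0.00']
0.5 ['0.00', '0.00', '0.00', '0.00', '0.00', '0.00', '0.00', '0.04', '0.04', '0.00', '0.00', '0.06', '0.06', '0.00']
0.55 ['0.00', '0.00', '0.12', '0.12', '0.00', '0.00', '0.05', '0.05', '0.04', '0.00', '0.00', '0.06', '0.06', '0.00']
0.6000000000000001 ['0.00', '0.00', '0.33', '0.33', '0.05', '0.05', '0.04', '0.06', '0.06', '0.00', '0.00', '0.00', '0.05', '0.00']
0.65 ['0.00', '0.32', '0.35', '0.36', '0.08', '0.00', '0.28', '0.06', '0.05', '0.08', '0.00', '0.00', '0.18', '0.20']
0.7000000000000001 ['0.00', '0.33', '0.38', '0.38', '0.32', '0.31', '0.31', '0.31', '0.08', '0.08', '0.08', '0.18', '0.25', '0.25']
```

Call:
send_rows:
  series:
    - [0,0,17,-0.08,-0.03,0.006,1]
    - [0,0,34,-0.16,-0.06,0.012,1]
    - [0,0,51,-0.24,-0.09,0.018,1]
    - [0,0,68.2,-0.314,-0.119,0.024,1]
    - [0,0,68.2,-0.314,-0.119,0.024,1]
    - [0,0,68.2,-0.314,-0.119,0.024,1]
    - [0,0,68.2,-0.314,-0.119,0.024,1]
    - [0,0,68.2,-0.314,-0.119,0.024,1]

```text
time_s: 0.95
ee_pos: [0.4215, 0.3273, 0.1997]
eef_rot: [-3.141, 0.001, 1.667]
force: [-0.4, 1.0, -0.1]
grip_width: 0.0937
```

Call:
send_rows:
  series:
    - [0,0,0,0,0,0,1]
    - [0,0,0,0,0,0,1]
    - [0,0,0,0,0,0,1]

```text
time_s: 1.25
ee_pos: [0.4183, 0.3305, 0.2005]
eef_rot: [3.142, -0.0, 1.682]
force: [-0.3, -0.4, -0.4]
grip_width: 0.0942
```

```bash
python3 mv.py .419 .330 .2 .107; python3 - <<'E'
from station import ctrl
import cv2,pickle
c=ctrl.camera('wrist'); pickle.dump(c,open('wrist1.pkl','wb')); cv2.imwrite('pics/wrist1.png',c['pixels'][:,:,::-1])
E
```

```text
t 1.25 tcp [0.4183 0.3305 0.2005] toolx [-0.111  0.994  0.   ] F [-0.29 -0.43 -0.42] M [-0.05  0.06  0.04] w 0.0942 q [0.6  0.28 1.6  0.   1.26 0.49]
row [ 0.   -0.    0.24] [-0.0006  0.0006  0.0005]
```

View pics/wrist1.png

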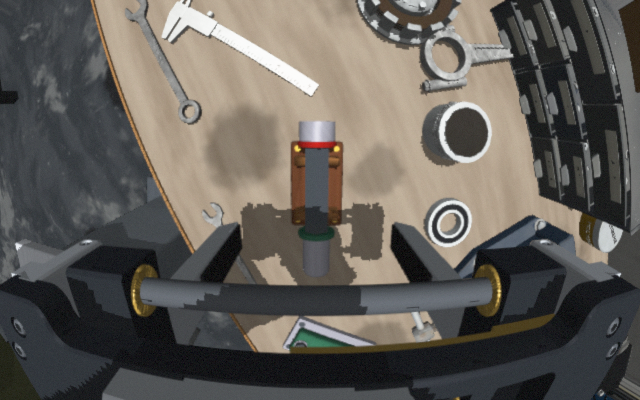

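```bash
cat >> h.py <<'E'
def wcloud(c):
    f=foc(c); v,u=np.mgrid[0:400,0:640]; z=c['z_map']
    dx,dy=u-c['cx'],v-c['cy']; r=np.hypot(dx,dy)+1e-9; k=np.tan(np.minimum(r/f,1.5))/r
    P=np.stack([dx*k*z,dy*k*z,z],-1); return (P-c['t'])@c['R']
E
python3 - <<'E'
from fit import *
c=pickle.load(open('wrist1.pkl','rb')); W=wcloud(c).reshape(-1,3)
P=W[(np.linalg.norm(W[:,:2]-[.42,.32],axis=1)<.13)&(W[:,2]>.028)&(W[:,2]<.07)]
for f in ([0,1,3],[0,1,2,3],[0,1,2,3,4]):print(fit(gauge,P,[.418,.33,.042,.1,0.],f))
# rest base
Q=W[(np.linalg.norm(W[:,:2]-[.42,.33],axis=1)<.07)&(W[:,2]>.005)&(W[:,2]<.0125)]
print(len(Q)); x=fit(lambda p:box(p,[0,0,.005],[.03,.05,.005]),Q,[.419,.33,0,.1],[0,1,3]);print(x)
T=W[(abs(W[:,0]-.42)<.15)&(abs(W[:,1]-.33)<.15)&(abs(W[:,2])<.006)];print(np.median(T[:,2]))
E
```

```text
(array([0.41851773, 0.3329785 , 0.042     , 0.10471438, 0.        ]), 4379, np.float64(0.0009469975638869733))
(array([0.41848681, 0.33291724, 0.04076102, 0.10438792, 0.        ]), 4381, np.float64(0.0004228436764442435))
(array([0.41848953, 0.33290821, 0.04076625, 0.10443065, 0.00102581]), 4381, np.float64(0.0004258157195398196))
1761
(array([0.41841202, 0.33093961, 0.        , 0.07556105]), 1761, np.float64(0.0011218328761888174))
-0.0013215182308385135
```

Call:
send_rows:
  series:
    - [0,0,0.3,0.002,0,0.04,1]
    - [0,0,0.3,0.002,0,0.08,1]
    - [0,0,0.3,0.002,0,0.12,1]
    - [0,0,0.3,0.002,0,0.14,1]
    - [0,0,0.3,0.002,0,0.158,1]
    - [0,0,0.3,0.002,0,0.158,1]
    - [0,0,0.3,0.002,0,0.158,1]

```text
time_s: 2.0
ee_pos: [0.4186, 0.3324, 0.043]
eef_rot: [3.141, -0.0, 1.674]
force: [0.2, -0.2, 0.0]
grip_width: 0.0942
```

```bash
python3 mv.py .4185 .3325 .042 .105
```

```text
t 2.0 tcp [0.4186 0.3324 0.043 ] toolx [-0.103  0.995  0.   ] F [ 0.2  -0.18  0.01] M [-0.05 -0.01  0.02] w 0.0942 q [ 0.6   0.49  1.72 -0.    0.93  0.5 ]
row [ 0.01 -0.01 -0.11] [ 0.0001 -0.0001  0.001 ]
```

Call:
send_rows:
  series:
    - [0,0,0,0,0,0.001,-1]
    - [0,0,0,0,0,0.001,-1]
    - [0,0,0,0,0,0.001,-1]
    - [0,0,0,0,0,0.001,-1]
    - [0,0,0,0,0,0.001,-1]
    - [0,0,0,0,0,0.001,-1]
    - [0,0,0,0,0,0.001,-1]
    - [0,0,0,0,0,0.001,-1]
  force: 30

```text
time_s: 2.8
ee_pos: [0.4186, 0.332, 0.0414]
eef_rot: [-3.142, 0.0, 1.672]
force: [-0.3, -0.1, 0.3]
grip_width: 0.0331
```

```bash
python3 mv.py .4185 .3325 .2 .105
```

```text
t 2.8 tcp [0.4186 0.332  0.0414] toolx [-0.101  0.995 -0.   ] F [-0.33 -0.11  0.28] M [-0.04  0.09 -0.01] w 0.0331 q [ 0.6   0.49  1.72 -0.    0.92  0.5 ]
row [-0.   0.  -0.2] [ 5.000e-04 -1.000e-04 -1.586e-01]
```

Not fully closed yet (33 mm); keep closing, then lift.

Call:
send_rows:
  series:
    - [0,0,0,0,0,0,-1]
    - [0,0,0,0,0,0,-1]
    - [0,0,0,0,0,0,-1]
    - [0,0,0,0,0,0,-1]
    - [0,0,0,0,0,0,-1]

```text
time_s: 3.3
ee_pos: [0.4187, 0.332, 0.0415]
eef_rot: [3.141, -0.0, 1.672]
force: [2.0, 1.3, -1.9]
grip_width: 0.0238
```

Call:
send_rows:
  series:
    - [0,0,0,0,0,-0.01,-1]
    - [0,0,0,0,0,-0.03,-1]
    - [0,0,0,0,0,-0.06,-1]
    - [0,0,0,0,0,-0.09,-1]
    - [0,0,0,0,0,-0.11,-1]
    - [0,0,0,0,0,-0.12,-1]
    - [0,0,0,0,0,-0.12,-1]
    - [0,0,0,0,0,-0.12,-1]

```text
time_s: 4.1
ee_pos: [0.4182, 0.3317, 0.1604]
eef_rot: [-3.14, 0.001, 1.672]
force: [-0.5, -0.5, -4.6]
grip_width: 0.0238
```

```bash
python3 mv.py .5125 .232 .16 -.34;  python3 - <<'E'
from station import ctrl
from fit import *
for n in ['scene','wrist']:
    c=ctrl.camera(n); pickle.dump(c,open(n+'2.pkl','wb')); cv2.imwrite(f'pics/{n}2.png',c['pixels'][:,:,::-1])
    W=(wcloud if n=='wrist' else cloud)(c).reshape(-1,3)
    P=W[(np.linalg.norm(W[:,:2]-[.42,.32],axis=1)<.13)&(W[:,2]>.12)&(W[:,2]<.19)]
    for f in ([0,1,3,4],[0,1,2,3,4]):print(fit(gauge,P,[.418,.33,.161,.1,0.],f))
E
```

```text
t 4.1 tcp [0.4182 0.3317 0.1604] toolx [-0.101  0.995 -0.001] F [-0.5  -0.49 -4.61] M [-0.08  0.1   0.02] w 0.0238 q [0.6  0.33 1.64 0.   1.18 0.5 ]
row [-0.07  0.06 25.3 ] [-0.1088  0.0837  0.0004]
(array([ 0.41936796,  0.32848992,  0.161     ,  0.10740632, -0.00112298]), 991, np.float64(0.0006628072900668434))
(array([0.41937226, 0.32847405, 0.1613709 , 0.10744857, 0.00393127]), 993, np.float64(0.0006533846941367584))
(array([ 0.41779866,  0.332286  ,  0.161     ,  0.10346649, -0.02575904]), 11069, np.float64(0.0006675388324328853))
(array([0.41779727, 0.33257777, 0.1594448 , 0.10405912, 0.00159716]), 11058, np.float64(0.00034673161719696137))
```

View pics/wrist2.png

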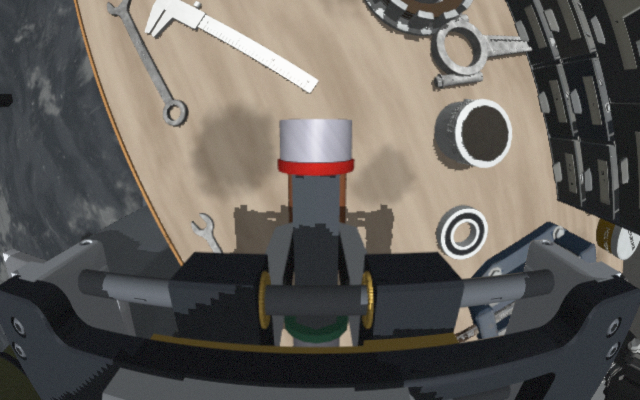

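```bash
python3 mv.py .374 -.008 .2 -.34
```

```text
t 4.2 tcp [0.4182 0.3317 0.1601] toolx [-0.101  0.995 -0.001] F [ 0.3   0.81 -4.81] M [-0.05  0.05 -0.01] w 0.0236 q [0.6  0.33 1.64 0.   1.18 0.5 ]
row [-0.1   0.09 25.29] [-0.3335 -0.0784 -0.0393]
```

Call:
send_rows:
  series:
    - [0,0,0,0,0,-0.04,-1]
    - [0,0,4,-0.04,-0.01,-0.04,-1]
    - [0,0,8,-0.08,-0.02,-0.04,-1]
    - [0,0,12,-0.13,-0.03,-0.04,-1]
    - [0,0,16,-0.18,-0.04,-0.04,-1]
    - [0,0,20,-0.23,-0.055,-0.04,-1]
    - [0,0,25.3,-0.28,-0.07,-0.04,-1]
    - [0,0,25.3,-0.32,-0.078,-0.04,-1]

```text
time_s: 5.0
ee_pos: [0.3722, 0.0041, 0.2009]
eef_rot: [-3.141, 0.0, 1.228]
force: [1.2, -0.0, -5.6]
grip_width: 0.0239
```

Call:
send_rows:
  series:
    - [0,0,0,-0.012,0,0,-1]
    - [0,0,0,-0.012,0,0,-1]
    - [0,0,0,-0.012,0,0,-1]
    - [0,0,0,-0.012,0,0,-1]

```text
time_s: 5.4
ee_pos: [0.3695, -0.0047, 0.2012]
eef_rot: [-3.141, 0.0, 1.232]
force: [-0.1, 0.1, -5.2]
grip_width: 0.0237
```

```bash
python3 mv.py .374 -.008 .2 -.34;  python3 - <<'E'
from station import ctrl
from fit import *
c=ctrl.camera('wrist'); pickle.dump(c,open('wrist3.pkl','wb')); cv2.imwrite(f'pics/wrist3.png',c['pixels'][:,:,::-1])
W=wcloud(c).reshape(-1,3)
P=W[(np.linalg.norm(W[:,:2]-[.465,.097],axis=1)<.085)&(W[:,2]>.003)&(W[:,2]<.112)]
for f in ([0,1,3],[0,1,2,3]): print(fit(block,P,[.465,.097,0.,-.34],f))
o=ctrl.get_obs()['ee_pos']
P=W[(np.linalg.norm(W[:,:2]-o[:2],axis=1)<.13)&(abs(W[:,2]-o[2])<.035)]
print(fit(gauge,P,[*o,-.34,0.],[0,1,2,3,4]))
E
```

```text
t 5.4 tcp [ 0.3695 -0.0047  0.2012] toolx [ 0.332  0.943 -0.   ] F [-0.1   0.15 -5.18] M [-0.01  0.12 -0.04] w 0.0237 q [-0.11 -0.09  2.01  0.    1.22  0.23]
row [-0.04  0.    0.07] [-0.0016  0.0053  0.0012]
(array([ 0.46472721,  0.09659875,  0.        , -0.3375749 ]), 4413, np.float64(0.000795209384447132))
(array([ 0.46430989,  0.09649316, -0.00108242, -0.33854359]), 4413, np.float64(0.000426221696853718))
(array([ 0.36899979, -0.00375703,  0.2005308 , -0.33670828,  0.00286552]), 11053, np.float64(0.000342626130797153))
```

View pics/wrist3.png

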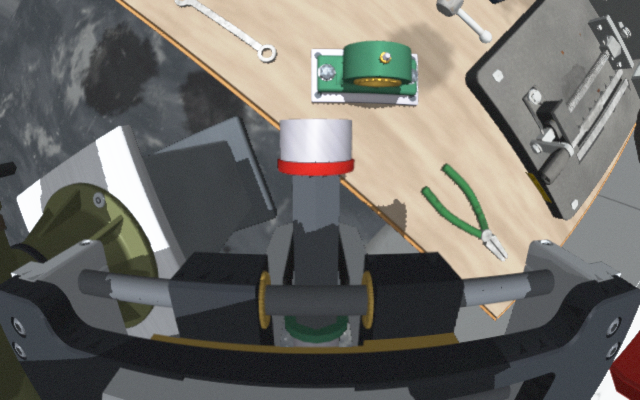

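```bash
python3 mv.py .5082 .2188 .2 -.3395
```

```text
t 5.45 tcp [ 0.3695 -0.0047  0.2012] toolx [ 0.332  0.943 -0.   ] F [ 0.31  1.02 -4.07] M [-0.05  0.1  -0.01] w 0.0235 q [-0.11 -0.09  2.01  0.    1.22  0.23]
row [-0.03  0.    0.06] [0.2568 0.0566 0.0012]
```

Call:
send_rows:
  series:
    - [0,0,0,0.03,0.007,0,-1]
    - [0,0,0,0.08,0.018,0,-1]
    - [0,0,0,0.13,0.029,0,-1]
    - [0,0,0,0.18,0.04,0,-1]
    - [0,0,0,0.22,0.05,0,-1]
    - [0,0,0,0.257,0.057,0,-1]
    - [0,0,0,0.257,0.057,0,-1]
    - [0,0,0,0.257,0.057,0,-1]

```text
time_s: 6.25
ee_pos: [0.5084, 0.219, 0.2005]
eef_rot: [-3.14, 0.001, 1.233]
force: [-1.3, -1.1, -5.1]
grip_width: 0.0236
```

Call:
send_rows:
  series:
    - [0,0,0,0,0,0.04,-1]
    - [0,0,0,0,0,0.08,-1]
    - [0,0,0,0,0,0.11,-1]
    - [0,0,0,0,0,0.125,-1]
    - [0,0,0,0,0,0.125,-1]
    - [0,0,0,0,0,0.125,-1]
    - [0,0,0,0,0,0.125,-1]

```text
time_s: 6.95
ee_pos: [0.5094, 0.2178, 0.0779]
eef_rot: [3.14, -0.001, 1.231]
force: [-0.6, -0.1, -4.3]
grip_width: 0.0235
```

```bash
python3 mv.py .5082 .2188 .0746 -.3395; python3 - <<'E'
from station import ctrl
from fit import *
for n in ['side','scene']:
    c=ctrl.camera(n); pickle.dump(c,open(n+'4.pkl','wb'))
    W=cloud(c).reshape(-1,3)
    P=W[(np.linalg.norm(W[:,:2]-[.465,.097],axis=1)<.085)&(W[:,2]>.003)&(W[:,2]<.112)]
    print(n,fit(block,P,[.465,.097,0.,-.34],[0,1,3]))
    o=ctrl.get_obs()['ee_pos']
    P=W[(np.linalg.norm(W[:,:2]-o[:2],axis=1)<.13)&(abs(W[:,2]-o[2])<.035)]
    print(fit(gauge,P,[*o,-.34,0.],[0,1,2,3,4]))
    if n=='side': crop(c,260,140,110,110,5,n+'4.png')
    else: crop(c,310,190,110,110,5,n+'4.png')
E
```

```text
t 6.95 tcp [0.5094 0.2178 0.0779] toolx [0.334 0.943 0.001] F [-0.57 -0.1  -4.28] M [-0.02  0.11  0.02] w 0.0235 q [ 0.34  0.47  1.65 -0.    1.02  0.68]
row [ 0.1  -0.07 -0.04] [ 0.0006 -0.0015  0.0033]
side (array([ 0.46357075,  0.09545503,  0.        , -0.32682962]), 559, np.float64(0.0013640579896955565))
(array([ 0.50839402,  0.21734852,  0.0795017 , -0.33984926,  0.00064325]), 574, np.float64(0.0008856429249029787))
scene (array([ 0.46544984,  0.09628171,  0.        , -0.33560318]), 1739, np.float64(0.0006388014560536042))
(array([ 0.50887947,  0.21586331,  0.0788026 , -0.33291372,  0.00501348]), 911, np.float64(0.000690645876915242))
```

View pics/scene4.png

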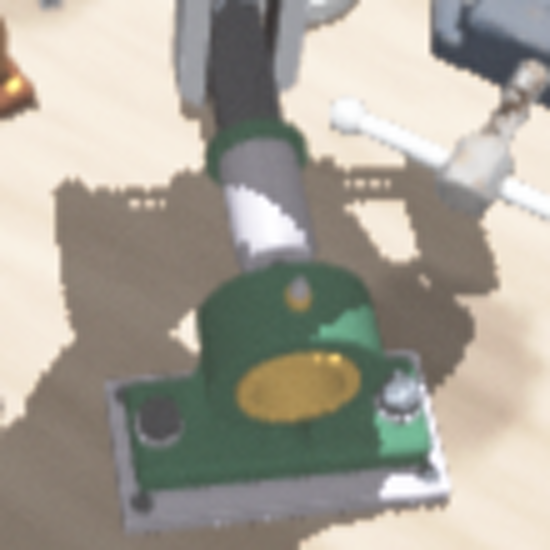

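View pics/side4.png

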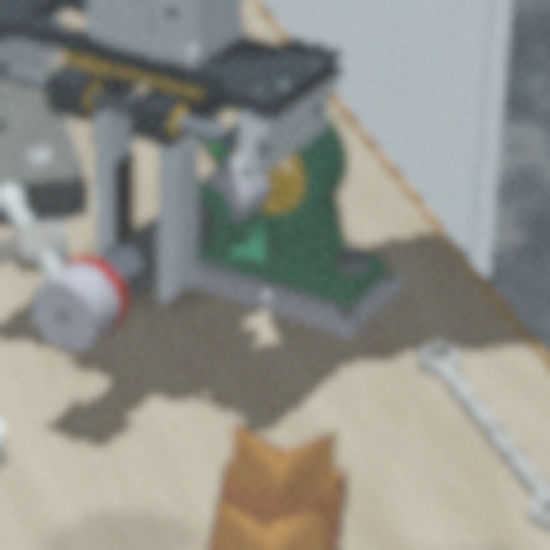

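Call:
send_rows:
  series:
    - [0,0,0,0.0,-0.0015,0.0015,-1]
    - [0,0,0,0.0,-0.0015,0.0015,-1]
    - [0,0,0,0,-0.0015,0.0015,-1]
    - [0,0,0,0,-0.0015,0.0015,-1]

```text
time_s: 7.45
ee_pos: [0.5075, 0.2182, 0.075]
eef_rot: [3.142, -0.0, 1.231]
force: [0.6, -0.5, -4.5]
grip_width: 0.0233
```

```bash
python3 mv.py .5082 .2188 .0746 -.3395
```

```text
t 7.45 tcp [0.5075 0.2182 0.075 ] toolx [0.334 0.943 0.   ] F [ 0.58 -0.53 -4.54] M [-0.03  0.11  0.01] w 0.0233 q [ 0.34  0.47  1.66 -0.    1.01  0.68]
row [ 0.   -0.   -0.03] [0.0008 0.0005 0.0004]
```

Call:
send_rows:
  series:
    - [0,0,0,-0.005,0.0004,0.0003,-1]
    - [0,0,0,-0.01,0.0004,0.0003,-1]
    - [0,0,0,-0.014,0.0004,0.0003,-1]
    - [0,0,0,-0.018,0.0004,0.0003,-1]
    - [0,0,0,-0.022,0.0004,0.0003,-1]
    - [0,0,0,-0.025,0.0004,0.0003,-1]
    - [0,0,0,-0.025,0.0004,0.0003,-1]

```text
time_s: 8.15
ee_pos: [0.4994, 0.1942, 0.0747]
eef_rot: [-3.142, 0.0, 1.23]
force: [-0.1, 0.1, -4.3]
grip_width: 0.0237
```

```bash
python3 mv.py .4880 .1614 .0746 -.3395
```

```text
t 8.15 tcp [0.4994 0.1942 0.0747] toolx [ 0.334  0.943 -0.   ] F [-0.1   0.13 -4.3 ] M [-0.01  0.13 -0.01] w 0.0237 q [ 0.3   0.44  1.7  -0.    0.99  0.64]
row [-0.    0.   -0.05] [-0.0347  0.0002  0.0001]
```

Call:
send_rows:
  series:
    - [0,0,0,-0.006,0,0,-1]
    - [0,0,0,-0.012,0,0,-1]
    - [0,0,0,-0.018,0,0,-1]
    - [0,0,0,-0.024,0,0,-1]
    - [0,0,0,-0.028,0,0,-1]
    - [0,0,0,-0.031,0,0,-1]
    - [0,0,0,-0.032,0,0,-1]
    - [0,0,0,-0.032,0,0,-1]

```text
time_s: 8.95
ee_pos: [0.4889, 0.1643, 0.0747]
eef_rot: [3.142, -0.0, 1.231]
force: [-0.3, 0.4, -4.9]
grip_width: 0.0236
```

```bash
python3 mv.py .4880 .1614 .0746 -.3395
```

```text
t 8.95 tcp [0.4889 0.1643 0.0747] toolx [0.334 0.943 0.   ] F [-0.34  0.38 -4.89] M [-0.01  0.05 -0.01] w 0.0236 q [0.25 0.4  1.76 0.   0.98 0.59]
row [ 0.   -0.   -0.04] [-0.003   0.0001  0.0001]
```

Free so far; creep the last few mm to the collar.

Call:
send_rows:
  series:
    - [0,0,0,-0.001,0,0,-1]
    - [0,0,0,-0.002,0,0,-1]
    - [0,0,0,-0.0025,0,0,-1]
    - [0,0,0,-0.003,0,0,-1]
    - [0,0,0,-0.003,0,0,-1]

```text
time_s: 9.45
ee_pos: [0.4878, 0.1615, 0.0747]
eef_rot: [3.142, -0.0, 1.231]
force: [-0.9, -0.1, -4.5]
grip_width: 0.0239
```

```bash
python3 mv.py .4880 .1614 .0746 -.3395; python3 - <<'E'
from station import ctrl
from fit import *
c=ctrl.camera('scene'); crop(c,310,190,110,110,5,'scene5.png')
W=cloud(c).reshape(-1,3); o=ctrl.get_obs()['ee_pos']
P=W[(np.linalg.norm(W[:,:2]-[.465,.097],axis=1)<.085)&(W[:,2]>.003)&(W[:,2]<.112)]
b=fit(block,P,[.465,.097,0.,-.34],[0,1])
P=W[(np.linalg.norm(W[:,:2]-o[:2],axis=1)<.07)&(abs(W[:,2]-o[2])<.035)]
print(b,fit(gauge,P,[*o,-.34],[0,1]))
E
```

```text
t 9.45 tcp [0.4878 0.1615 0.0747] toolx [0.334 0.943 0.   ] F [-0.89 -0.11 -4.46] M [-0.01  0.05 -0.01] w 0.0239 q [ 0.25  0.4   1.77 -0.    0.97  0.59]
row [ 0.   -0.   -0.04] [-0.      0.0002  0.0001]
(array([ 0.46545343,  0.09615968,  0.        , -0.34      ]), 1644, np.float64(0.000625427249006682)) (array([ 0.50113334,  0.19622847,  0.07466334, -0.34      ]), 499, np.float64(0.0012466838136906445))
```

View pics/scene5.png

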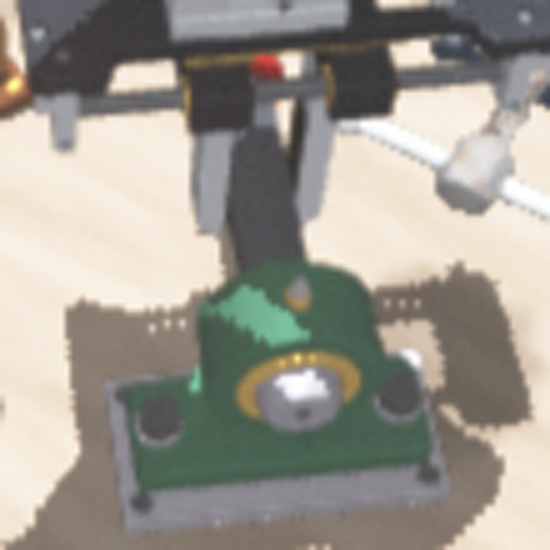

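Call:
send_rows:
  series:
    - [0,0,0,-0.0005,0,0,-1]
    - [0,0,0,-0.001,0,0,-1]
    - [0,0,0,-0.001,0,0,-1]

```text
time_s: 9.8
ee_pos: [0.4875, 0.1606, 0.0747]
eef_rot: [3.142, -0.0, 1.231]
force: [0.7, 0.8, -5.0]
grip_width: 0.0235
```

Call:
send_rows:
  series:
    - [0,0,0,-0.0005,0,0,-1]
    - [0,0,0,-0.001,0,0,-1]
    - [0,0,0,-0.001,0,0,-1]

```text
time_s: 10.1
ee_pos: [0.4875, 0.1605, 0.0748]
eef_rot: [3.141, -0.002, 1.231]
force: [3.2, 9.2, -7.6]
grip_width: 0.0239
```

Call:
send_rows:
  series:
    - [0,0,0,0.003,0,0,-1]
    - [0,0,0,0.01,0,0,-1]
    - [0,0,0,0.02,0,0,-1]
    - [0,0,0,0.032,0,0,-1]
    - [0,0,0,0.044,0,0,-1]
    - [0,0,0,0.056,0,0,-1]
    - [0,0,0,0.066,0,0,-1]
    - [0,0,0,0.07,0,0,-1]

```text
time_s: 10.9
ee_pos: [0.5108, 0.2267, 0.0745]
eef_rot: [-3.142, -0.0, 1.231]
force: [-0.4, -0.5, -4.9]
grip_width: 0.0238
```

Call:
send_rows:
  series:
    - [0,0,0,0,0,-0.01,-1]
    - [0,0,0,0,0,-0.04,-1]
    - [0,0,0,0,0,-0.08,-1]
    - [0,0,0,0,0,-0.12,-1]
    - [0,0,0,0,0,-0.125,-1]
    - [0,0,0,0,0,-0.125,-1]

```text
time_s: 11.5
ee_pos: [0.5107, 0.2254, 0.2006]
eef_rot: [3.14, -0.001, 1.23]
force: [-0.3, -0.4, -6.6]
grip_width: 0.0238
```

```bash
python3 mv.py .428 -.0087 .2 -.3395
```

```text
t 11.5 tcp [0.5107 0.2254 0.2006] toolx [0.334 0.943 0.001] F [-0.28 -0.36 -6.6 ] M [ 0.    0.1  -0.06] w 0.0238 q [ 0.35  0.34  1.53 -0.    1.27  0.69]
row [ 0.09 -0.07 -0.05] [-2.483e-01  2.000e-04  3.000e-04]
```

Call:
send_rows:
  series:
    - [0,0,0,-0.03,0,0,-1]
    - [0,0,0,-0.08,0,0,-1]
    - [0,0,0,-0.13,0,0,-1]
    - [0,0,0,-0.18,0,0,-1]
    - [0,0,0,-0.22,0,0,-1]
    - [0,0,0,-0.25,0,0,-1]
    - [0,0,0,-0.25,0,0,-1]
    - [0,0,0,-0.25,0,0,-1]

```text
time_s: 12.3
ee_pos: [0.4265, -0.0104, 0.1984]
eef_rot: [-3.139, 0.0, 1.229]
force: [-0.5, -0.5, -5.0]
grip_width: 0.0235
```

Call:
send_rows:
  series:
    - [0,0,0,0,0,0.03,-1]
    - [0,0,0,0,0,0.07,-1]
    - [0,0,0,0,0,0.1,-1]
    - [0,0,0,0,0,0.12,-1]
    - [0,0,0,0,0,0.1255,-1]
    - [0,0,0,0,0,0.1255,-1]
    - [0,0,0,0,0,0.1255,-1]
    - [0,0,0,0,0,0.1255,-1]

```text
time_s: 13.1
ee_pos: [0.4277, -0.0099, 0.0751]
eef_rot: [3.14, -0.0, 1.231]
force: [-0.1, 0.3, -3.8]
grip_width: 0.0239
```

```bash
python3 mv.py .435 .0114 .0746 -.3395; python3 - <<'E'
from station import ctrl
from fit import *
c=ctrl.camera('wrist'); pickle.dump(c,open('wrist6.pkl','wb')); cv2.imwrite(f'pics/wrist6.png',c['pixels'][:,:,::-1])
W=wcloud(c).reshape(-1,3);o=ctrl.get_obs()['ee_pos']
P=W[(np.linalg.norm(W[:,:2]-[.465,.097],axis=1)<.085)&(W[:,2]>.003)&(W[:,2]<.112)]
b=fit(block,P,[.465,.097,0.,-.34],[0,1,2,3])[0]
P=W[(np.linalg.norm(W[:,:2]-o[:2],axis=1)<.088)&(abs(W[:,2]-o[2])<.035)]
g=fit(gauge,P,[*o,-.34,0.],[0,1,2,3,4])[0]
d=g[:2]-b[:2]; print(b,g,'lat',d@[np.cos(b[3]),np.sin(b[3])],'ax',d@[-np.sin(b[3]),np.cos(b[3])],'dz',g[2]-b[2])
E
```

```text
t 13.1 tcp [ 0.4277 -0.0099  0.0751] toolx [0.333 0.943 0.   ] F [-0.12  0.28 -3.77] M [-0.02  0.08 -0.04] w 0.0239 q [-0.11  0.23  2.    0.    0.91  0.23]
row [ 0.1  -0.02 -0.02] [ 0.0225 -0.0003  0.0005]
[ 0.46432872  0.09641768 -0.00108002 -0.33677621] [ 0.42719527 -0.00901357  0.07444659 -0.33741821  0.00303377] lat -0.00020813212958816293 ax -0.11177924035897012 dz 0.07552660903208454
```

View pics/wrist6.png

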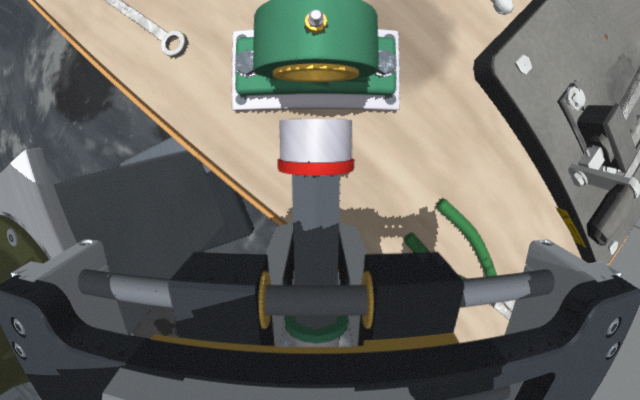

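Call:
send_rows:
  series:
    - [0,0,0,0.004,0,0.0004,-1]
    - [0,0,0,0.009,0,0.0004,-1]
    - [0,0,0,0.014,0,0.0004,-1]
    - [0,0,0,0.018,0,0.0004,-1]
    - [0,0,0,0.02,0,0.0004,-1]
    - [0,0,0,0.021,0,0.0004,-1]
    - [0,0,0,0.021,0,0.0004,-1]

```text
time_s: 13.85
ee_pos: [0.4342, 0.0098, 0.0737]
eef_rot: [-3.142, 0.0, 1.231]
force: [0.0, 0.5, -6.3]
grip_width: 0.0238
```

Call:
send_rows:
  series:
    - [0,0,0,0.0005,0,0,-1]
    - [0,0,0,0.001,0,0,-1]
    - [0,0,0,0.001,0,0,-1]

```text
time_s: 14.15
ee_pos: [0.4345, 0.0106, 0.0737]
eef_rot: [-3.142, 0.0, 1.231]
force: [-0.0, 0.3, -4.9]
grip_width: 0.0237
```

Call:
send_rows:
  series:
    - [0,0,0,0.0005,0,0,-1]
    - [0,0,0,0.001,0,0,-1]
    - [0,0,0,0.001,0,0,-1]

```text
time_s: 14.45
ee_pos: [0.4348, 0.0116, 0.0738]
eef_rot: [3.142, 0.0, 1.231]
force: [-0.5, -0.7, -5.0]
grip_width: 0.0239
```

Call:
send_rows:
  series:
    - [0,0,0,0.0005,0,-0.0008,-1]
    - [0,0,0,0.001,0,-0.0008,-1]
    - [0,0,0,0.001,0,-0.0008,-1]

```text
time_s: 14.75
ee_pos: [0.4348, 0.0118, 0.0743]
eef_rot: [-3.141, 0.002, 1.231]
force: [-1.0, -9.9, -7.5]
grip_width: 0.0237
```

Call:
send_rows:
  series:
    - [0,0,0,0.0005,0,0,-1]
    - [0,0,0,0.0008,0,0,-1]
    - [0,0,0,0.0008,0,0,-1]

```text
time_s: 15.05
ee_pos: [0.4348, 0.0119, 0.0742]
eef_rot: [-3.141, 0.003, 1.231]
force: [-3.8, -17.6, -6.0]
grip_width: 0.0238
```

```bash
python3 - <<'E'
from station import ctrl
from fit import *
c=ctrl.camera('wrist');cv2.imwrite(f'pics/wrist7.png',c['pixels'][:,:,::-1])
W=wcloud(c).reshape(-1,3);o=ctrl.get_obs()['ee_pos']
P=W[(np.linalg.norm(W[:,:2]-[.465,.097],axis=1)<.085)&(W[:,2]>.003)&(W[:,2]<.112)]
b=fit(block,P,[.465,.097,0.,-.34],[0,1,2,3])[0]
P=W[(np.linalg.norm(W[:,:2]-o[:2],axis=1)<.088)&(abs(W[:,2]-o[2])<.035)]
g=fit(gauge,P,[*o,-.34,0.],[0,1,2,3,4])[0]
d=g[:2]-b[:2]; print(b,g,'lat',d@[np.cos(b[3]),np.sin(b[3])],'ax',d@[-np.sin(b[3]),np.cos(b[3])],'dz',g[2]-b[2])
print(ctrl.get_obs()['force'])
E
```

```text
[ 0.46308794  0.09287588 -0.00105494 -0.3363333 ] [ 0.44115111  0.03209382  0.07762273 -0.34240165  0.15530338] lat -0.000647953936981291 ax -0.06461627377422757 dz 0.07867766973128985
[ -3.90672876 -16.74445315  -6.53187443]
```

View pics/wrist7.png

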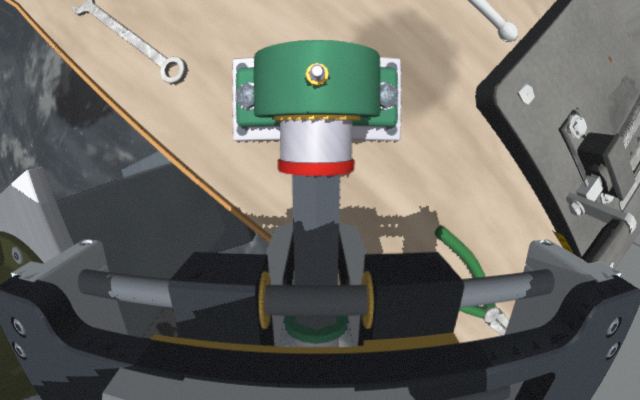

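Call:
send_rows:
  series:
    - [0,0,0,-0.003,0,0,-1]
    - [0,0,0,-0.01,0,0,-1]
    - [0,0,0,-0.025,0,0,-1]
    - [0,0,0,-0.035,0,-0.02,-1]
    - [0,0,0,-0.035,0,-0.06,-1]
    - [0,0,0,-0.035,0,-0.1,-1]
    - [0,0,0,-0.035,0,-0.13,-1]
    - [0,0,0,-0.035,0,-0.13,-1]

```text
time_s: 15.9
ee_pos: [0.4251, -0.02, 0.2081]
eef_rot: [3.135, -0.002, 1.231]
force: [0.5, 0.2, -5.0]
grip_width: 0.0237
```

```bash
python3 mv.py .4186 .332 .2 .1015
```

```text
t 15.9 tcp [ 0.4251 -0.02    0.2081] toolx [0.334 0.943 0.002] F [ 0.49  0.21 -4.95] M [-0.06  0.05  0.05] w 0.0237 q [-0.13  0.03  1.87  0.    1.23  0.21]
row [ 4.00e-01 -1.00e-02 -2.53e+01] [ 0.3296 -0.1236  0.0078]
```

Call:
send_rows:
  series:
    - [0,0,0,0.03,-0.01,0,-1]
    - [0,0,-4,0.075,-0.028,0,-1]
    - [0,0,-8,0.12,-0.045,0,-1]
    - [0,0,-12,0.165,-0.062,0,-1]
    - [0,0,-16,0.21,-0.079,0,-1]
    - [0,0,-20,0.255,-0.096,0,-1]
    - [0,0,-24,0.3,-0.113,0,-1]
    - [0,0,-25.2,0.33,-0.123,0,-1]

```text
time_s: 16.7
ee_pos: [0.4168, 0.3349, 0.2024]
eef_rot: [-3.14, 0.001, 1.675]
force: [0.7, -0.1, -3.7]
grip_width: 0.0237
```

Call:
send_rows:
  series:
    - [0,0,0,0,0,0.02,-1]
    - [0,0,0,0,0,0.06,-1]
    - [0,0,0,0,0,0.1,-1]
    - [0,0,0,0,0,0.1,-1]
    - [0,0,0,0,0,0.1,-1]
    - [0,0,0,0,0,0.1,-1]

```text
time_s: 17.3
ee_pos: [0.4186, 0.3329, 0.1063]
eef_rot: [3.139, -0.001, 1.67]
force: [-0.2, 1.0, -3.5]
grip_width: 0.0236
```

```bash
python3 mv.py .4186 .332 .0417 .1015; python3 - <<'E'
from station import ctrl
from fit import *
c=ctrl.camera('wrist');cv2.imwrite(f'pics/wrist8.png',c['pixels'][:,:,::-1])
W=wcloud(c).reshape(-1,3);o=ctrl.get_obs()['ee_pos']
P=W[(np.linalg.norm(W[:,:2]-o[:2],axis=1)<.12)&(abs(W[:,2]-o[2])<.035)]
print(fit(gauge,P,[*o,.1,0.],[0,1,2,3,4]))
E
```

```text
t 17.3 tcp [0.4186 0.3329 0.1063] toolx [-0.099  0.995  0.001] F [-0.17  0.97 -3.5 ] M [-0.01  0.01 -0.05] w 0.0236 q [0.6  0.39 1.69 0.   1.06 0.5 ]
row [ 0.13 -0.07 -0.11] [-0.0009 -0.0003  0.0646]
(array([0.41833902, 0.33380514, 0.10559099, 0.10192226, 0.00410918]), 11042, np.float64(0.0003407004904895459))
```

View pics/wrist8.png

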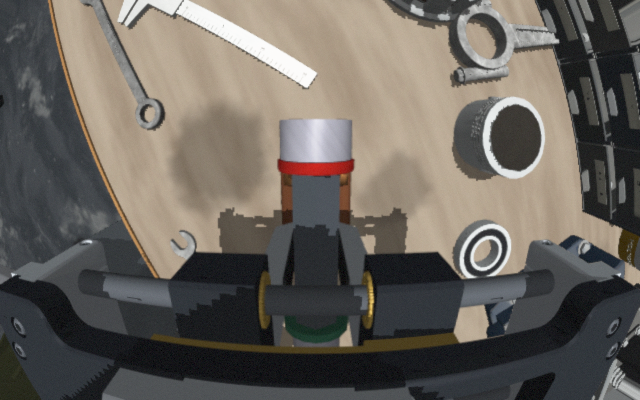

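Call:
send_rows:
  series:
    - [0,0,0,-0.0015,0,0.02,-1]
    - [0,0,0,-0.0015,0,0.035,-1]
    - [0,0,0,-0.0015,0,0.045,-1]
    - [0,0,0,-0.0015,0,0.052,-1]
    - [0,0,0,-0.0015,0,0.056,-1]
    - [0,0,0,-0.0015,0,0.056,-1]
    - [0,0,0,-0.0015,0,0.056,-1]
    - [0,0,0,-0.0015,0,0.056,-1]

```text
time_s: 18.15
ee_pos: [0.4183, 0.3311, 0.0491]
eef_rot: [3.141, -0.0, 1.67]
force: [-0.5, 0.2, -5.1]
grip_width: 0.0239
```

```bash
python3 mv.py .4186 .332 .0417 .1015
```

```text
t 18.15 tcp [0.4183 0.3311 0.0491] toolx [-0.1    0.995  0.   ] F [-0.55  0.2  -5.07] M [-0.01  0.08  0.01] w 0.0239 q [0.6  0.48 1.72 0.   0.94 0.5 ]
row [ 0.04 -0.02 -0.1 ] [0.0008 0.0004 0.0074]
```

Call:
send_rows:
  series:
    - [0,0,0,0,0,0.002,-1]
    - [0,0,0,0,0,0.004,-1]
    - [0,0,0,0,0,0.006,-1]
    - [0,0,0,0,0,0.0068,-1]
    - [0,0,0,0,0,0.0068,-1]
    - [0,0,0,0,0,0.0068,-1]

```text
time_s: 18.75
ee_pos: [0.4182, 0.331, 0.0419]
eef_rot: [3.141, -0.0, 1.671]
force: [2.4, -0.2, -3.9]
grip_width: 0.0237
```

```bash
python3 mv.py .4186 .332 .0417 .1015
```

```text
t 18.75 tcp [0.4182 0.331  0.0419] toolx [-0.1    0.995  0.   ] F [ 2.38 -0.18 -3.95] M [ 0.01 -0.34  0.11] w 0.0237 q [ 0.6   0.49  1.73 -0.    0.92  0.5 ]
row [ 0.03 -0.01 -0.1 ] [0.0009 0.0005 0.0002]
```

Call:
send_rows:
  series:
    - [0,0,0,0,0.0003,0.0003,-0.4]
    - [0,0,0,0,0.0003,0.0003,-0.4]
    - [0,0,0,0,0.0003,0.0003,-0.3]
    - [0,0,0,0,0.0003,0.0003,0]
    - [0,0,0,0,0.0003,0.0003,1]
    - [0,0,0,0,0.0003,0.0003,1]
    - [0,0,0,0,0.0003,0.0003,1]
    - [0,0,0,0,0.0003,0.0003,1]

```text
time_s: 19.55
ee_pos: [0.4183, 0.331, 0.0414]
eef_rot: [3.142, -0.0, 1.67]
force: [-0.8, 0.2, -0.0]
grip_width: 0.069
```

Call:
send_rows:
  series:
    - [0,0,0,0,0,0,1]
    - [0,0,0,0,0,0,1]
    - [0,0,0,0,0,0,1]
    - [0,0,0,0,0,0,1]
    - [0,0,0,0,0,0,1]
    - [0,0,0,0,0,0,1]

```text
time_s: 20.15
ee_pos: [0.4183, 0.331, 0.0414]
eef_rot: [-3.142, -0.0, 1.67]
force: [0.3, -0.1, -0.0]
grip_width: 0.0939
```

Call:
send_rows:
  series:
    - [0,0,0,0,0,-0.02,1]
    - [0,0,0,0,0,-0.05,1]
    - [0,0,0,0,0,-0.09,1]
    - [0,0,0,0,0,-0.13,1]
    - [0,0,0,0,0,-0.15,1]
    - [0,0,0,0,0,-0.15,1]
    - [0,0,0,0,0,-0.15,1]
    - [0,0,0,0,0,-0.15,1]

```text
time_s: 20.95
ee_pos: [0.4178, 0.3307, 0.1899]
eef_rot: [-3.139, 0.001, 1.671]
force: [-1.0, -0.2, -0.8]
grip_width: 0.0941
```

```bash
python3 mv.py .4186 .332 .2 .1015; python3 - <<'E'
from station import ctrl
from fit import *
c=ctrl.camera('wrist');cv2.imwrite(f'pics/wrist9.png',c['pixels'][:,:,::-1])
W=wcloud(c).reshape(-1,3)
P=W[(np.linalg.norm(W[:,:2]-[.42,.32],axis=1)<.13)&(W[:,2]>.028)&(W[:,2]<.07)]
print(fit(gauge,P,[.418,.33,.042,.1,0.],[0,1,2,3,4]))
E
```

```text
t 20.95 tcp [0.4178 0.3307 0.1899] toolx [-0.1    0.995 -0.001] F [-1.01 -0.2  -0.78] M [-0.04  0.05  0.07] w 0.0941 q [ 0.6   0.29  1.61 -0.    1.24  0.5 ]
row [-0.12  0.07 -0.1 ] [ 0.0012  0.0009 -0.0101]
(array([0.41849365, 0.33202412, 0.04093512, 0.10444997, 0.00089297]), 4701, np.float64(0.00043737912663028775))
```

View pics/wrist9.png

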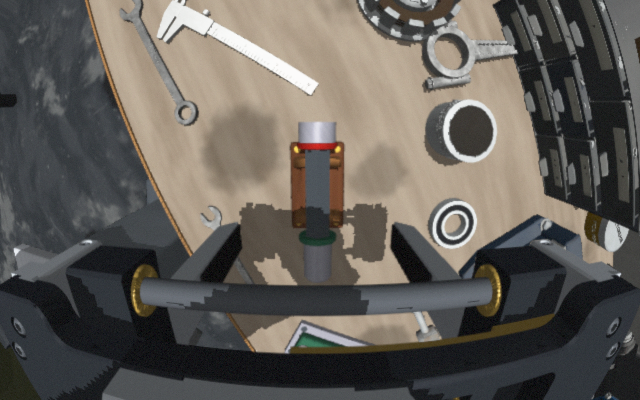

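The picture shows the gauge lying in its rest at (317,190). The fit puts it within 1 mm of its starting pose, level at the same height, and the caliper, piston and ball bearing have not moved.

```bash
python3 -c "
from station import ctrl
print(ctrl.hand_in())"
```

```text
the job is handed in; nothing more can be done
None
```

The bush was checked with both ends of the gauge, the gauge is back in its rest, and the job was handed in at about 21 s. The hand-in reported no verdict.

- **Go end:** It went through the bore from the left (+y) side with no noticeable force. The collar met the bush face at about 10 N, and I then drew it out.
- **No-go end:** I offered it squarely at the right (-y) side. Before the approach, the wrist picture showed it about 0.2 mm off the bore axis sideways and 0.5 mm in height. It stopped at the mouth under 10–18 N and did not enter. The arm's height reading was 0.4 mm below target while it pressed.
- **Gauge in its rest:** After release, the wrist camera put the gauge within 1 mm of where it started, level and in line with the rest. The gripper was open and clear.
- **Rest of the bench:** The caliper, piston and ball bearing looked unmoved in the last picture.

Two checks disagreed or failed:
- **Camera offsets:** The scene and side cameras were 1–4 mm off from the wrist camera and arm readings, so I relied on positions measured relative to each other.
- **Bad fits:** Two position fits taken while the gauge was against the block picked up the wrong points. I ignored them and relied on the pictures, the forces and the arm position.

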